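# Build up a printer drive's gear stack from its kit tray and slide it on

### The job

Take the red protector off the spindle and put it in an empty pocket of the kit tray. Then lift each part straight up out of its tray pocket by its hub, without lifting or tipping the tray, and thread it on the spindle: the brass collar first, then those of the gears that are in the kit in the order white, green, blue, and the steel collar on top. Nothing holds the stack yet, so finish by sliding the base by its handle, never lifted or tipped, from the white outline until it stands squarely inside the green one; leave the circuit board and the bit case alone.

Things in the scene. Friction and masses are not known exactly. Their poses are not given: they have to be found in the camera images.
- brass_collar_mid (a point): Brass flanged collar, the bottom part of the stack. Wheel or flange 60 mm across and 8 mm thick underneath, a plain hub 30 mm across above it standing up 16 mm; 24 mm high in all, bored through, 15.6 mm; 140 g. This point is the centre of the part, on its bore, half-way up (12 mm above its underside); z is the bore axis, up.
- white_gear_mid (a point): White moulded double gear, the large one. It may be absent. Wheel or flange 60 mm across and 8 mm thick underneath, a pinion 40 mm across above it standing up 16 mm; 24 mm high in all, bored through, 15.6 mm; 60 g. This point is the centre of the part, on its bore, half-way up (12 mm above its underside); z is the bore axis, up.
- green_gear_mid (a point): Green moulded double gear, the middle one. It may be absent. Wheel or flange 60 mm across and 8 mm thick underneath, a pinion 32 mm across above it standing up 16 mm; 24 mm high in all, bored through, 15.6 mm; 50 g. This point is the centre of the part, on its bore, half-way up (12 mm above its underside); z is the bore axis, up.
- blue_gear_mid (a point): Blue moulded double gear, the small one. It may be absent. Wheel or flange 60 mm across and 8 mm thick underneath, a pinion 24 mm across above it standing up 16 mm; 24 mm high in all, bored through, 15.6 mm; 50 g. This point is the centre of the part, on its bore, half-way up (12 mm above its underside); z is the bore axis, up.
- steel_collar_mid (a point): Steel end collar with a knurled hub, the top part of the stack. Wheel or flange 60 mm across and 8 mm thick underneath, a hub 30 mm across above it standing up 16 mm; 24 mm high in all, bored through, 15.6 mm; 120 g. This point is the centre of the part, on its bore, half-way up (12 mm above its underside); z is the bore axis, up.
- kit_tray: Loose black kit tray, 222 (its x) x 150 (its y) x 16 mm, 0.9 kg; origin at the centre of its underside. Six round pockets, 63 mm across, 10 mm deep, 72 mm apart: three along x by two along y, centred. A part in its pocket has 1.5 mm play all round and only its hub or pinion stands out, 14 mm above the tray. The pocket at x +72, y +36 mm starts empty, and so do those of absent gears.
- white_place: Rectangle of white tape on the bench (outer 190 x 124 mm, tape 8 mm wide), centre at bench level; the spindle base starts in it. Its x runs along the rectangle's long side, to the robot's left.
- green_place: Rectangle of green tape on the bench, the same size; its centre at bench level, x along its long side, to the robot's left. It lies behind or in front of the white one, 15 to 22 cm off. The tape is flat: nothing catches on it.
- base_centre (a point): Centre of the underside of the loose spindle base: aluminium plate 150 (its x) x 84 (its y) x 14 mm on a slippery plastic sole, 0.8 kg, with the spindle at its left end (+x) and a bow handle at its right end (-x). It slides with 2 to 5 N.
- spindle_foot (a point): Foot of the spindle on the plate's upper face, 42 mm from the base's centre along its +x. The spindle is a plain upright steel pin, 12 mm across and 112 mm high above the plate, the top 8 mm tapering to 5 mm. A part let go on the spindle slides down it by itself.
- spindle_tip (a point): Tip of the spindle, 112 mm above its foot.
- base_handle (a point): Centre of the black grip bar of the base's bow handle: bar 54 mm long along the base's x, 16 mm wide, 14 mm high, its centre 46 mm above the bench (the bow is open under it), 48 mm from the base's centre along its -x, 90 mm from the spindle.
- protector_mid (a point): Red plastic protector, a closed sleeve 28 mm across and 44 mm high, 30 g, pushed loosely over the spindle from above: its blind bore is 32 mm deep, so it comes free after 32 mm straight up. This point is its centre, half-way up; z is its axis, up at the start.
- small_board: Green circuit board with white relays, 50 x 70 x 17 mm, loose behind the tray: leave it alone.
- bit_box: Teal bit case, 107 x 57 x 25 mm, loose behind the tray: leave it alone.
Mind the look-alikes: they are no part of the job. Of the things like the part that bears protector_mid, leave any that is brown; of the rest the smaller one is meant.

How it is judged:
By the outcome, as a careful person would: the job done as asked, in the order asked, and still so for the second after the job is handed in, with the robot touching nothing.
Of white_gear, green_gear, blue_gear only 2 to 3 are there at a start; the rules pass over those that are not, and their reading is None.
At some moment in a run one of kit_tray, spindle_base may be knocked a few centimetres aside while the robot is not near it.
It also fails if it takes over 210 s, if anything falls off the work surface, if the arm or the gripper's body presses on something with over 40 N, if the wrist force passes 120 N, or if a joint passes its speed limit or range.

### The arm

A 6-joint arm with a two-finger parallel gripper is mounted at the origin on a cart in front of the work surface, level with it; the furniture and walls round the work are solid. World frame = base frame: x ahead of the robot, y to its left, z up, the work surface at z = 0. Lengths are in mm, angles in rad, forces in N, time in s.
With the tool pointing down it reaches from about 400 to 925 mm from the base axis. Payload 12.5 kg.
Tool frame: the origin (TCP) lies at the centre of the arm's flange, where the gripper is bolted on; the fingertips stand 190 mm ahead of it and the grasp point (between the pads) lies 171 mm ahead of it; z points along the fingers, y is the line along which they close (so a half turn about z gives the same grasp; the last joint's range is limited). The gripper opens to 95 mm and grips with 3 to 60 N. Pads are 20 mm wide; open, the fingers measure 119 mm over their backs; the gripper's body (75 mm by 180 mm) begins 59 mm behind the grasp point.
Start: joints at [-1.291, 0.491, 1.559, -0, 1.092, -0.106], TCP at [235.207, -579.053, 404.761] pointing down, gripper open.
Joint ranges: [-3.1, 3.1], [-0.84, 2.19], [0.05, 2.79], [-1.13, 4.28], [0.06, 2.93], [-2.69, 2.69]. Speed limits (rad/s): [2.22, 2.22, 2.79, 3.14, 3.14, 3.14].

### API

Orientations are given as [roll, pitch, yaw] about the fixed x, y, z axes, in that order (R = Rz(yaw) Ry(pitch) Rx(roll)).
In Python, from cell import env, read_camera, search_frame, cut_out gives the robot as it stands. The module is installed in compiled form; this text tells all that it offers.
- The arm moves only by the tool move_arm, never from a script. Its argument "commands" is a list of rows, each a list of 3 entries, a list of its own where there are three numbers: the shift along the world's x, y, z normalised to -1 to 1, where 1 is 0.03 m, then the turn about the world's z normalised to -1 to 1, where 1 is 0.08 rad, then the opening, from -1 (shut) to 1 (fully open), so that 0 is half open. A call has 1 to 20 rows; each row shifts and turns the commanded pose from where the row before left it; what a row does not reach is not made up. A row lasts 1/12 s, in which the tool goes at most 41.7 mm and 7.16 degrees, less where a joint would pass 70% of its speed; a pose out of reach is approached as far as the arm can. A call with a number of a shift or a turn outside -1 to 1 is refused whole. A call with a gripper value outside its range is refused whole. The fingers move at their own pace and stop on an object; the grip force is fixed at half the most. Time passes only in rows, so rows that do not move let the fingers close. It gives the time, the measured TCP pose, the force, the opening and the grip force at its end, in the units of the state.
- env.state(): the state, without advancing time (a new reading comes with each control period).
- read_camera(name): name is "scene" or "top" or "wrist"; returns a dict with "image" (384x512x3 uint8, red, green, blue), "fx", "fy", "cx", "cy" (pixels), "rvec" (rotation vector, rad) and "tvec" (3), from world to camera coordinates, as OpenCV has them. Camera axes: x right, y down, z forward; pixel columns grow to the right and rows downward; lengths in mm; the calibration is good to about 2 mm. A picture is of the moment at which its call begins. There is no depth.
- env.job_done(): hands the job in; it is judged then, once.
Trained networks look in a picture, given as the dict that the camera call returned (one of the last four; its "shot" number tells which), for a name from the list of things; names that differ only in an ending like _2 or _b are one class to them, and where a whole thing is asked for, a point or a joint stands for the part that bears it (a point fixed in the world has none). Each returns a list of dicts, best first, with "confidence" (0 to 1); they miss things now and then, are a little off and sometimes report something else, mostly with a low value. They report only what shows in the picture. A call takes as long as a camera call. They do not tell look-alikes from the thing itself.
- search_frame(thing, picture): "at" ([column, row] in pixels, amid what is visible of it).
- cut_out(thing, picture): "region" (384x512 bool, what is visible of it) and "at" ([column, row] in pixels, amid what is visible of it).
The state is a dict: "t": time; "joints": joint angles; "qvel": joint speeds; "tau": joint torques, N m; "eef_pos": TCP position; "tcp_rot": TCP orientation; "ft_force": force on the tool from outside, world axes, zero at the start; "moment": the same for the moment, N m; "opening": opening from 0.0 (shut) to 1.0 (fully open); "grip_force": force on a finger pad.
Only numpy, scipy, OpenCV 4.12 (cv2) and the standard library are available. Lean on these libraries where they do the work, as an engineer would, in place of code of your own. Each camera call takes 0.05 s, during which the arm holds its last target. There are 200 camera calls.

## Working session

There is one attempt and no reset: what is moved stays moved. The work goes in short steps, Python scripts to look and compute and a tool call to move; the robot and the scene stay as the last step left them, time stands still between calls to the robot, and variables do not carry over. Pictures are saved under pics/ and viewed, at most 14 in all, crops included, and the job is handed in when it is done.

Besides the shell and the picture viewer there is one more tool, called after "Request:" as name(argument=value, ...), one argument or row to a line, values as JSON. move_arm: Moves the arm, as the interface text tells. Its arguments: {"type":"object","properties":{"commands":{"type":"array","items":{"type":"array"}}},"required":["commands"]}

```bash
mkdir -p pics
cat > h.py <<'E'
import numpy as np, cv2
from cell import env, read_camera, search_frame, cut_out
def ray(p,px):
    R=cv2.Rodrigues(np.array(p["rvec"],float))[0]; t=np.array(p["tvec"],float)
    K=np.array([[p["fx"],0,p["cx"]],[0,p["fy"],p["cy"]],[0,0,1]])
    d=R.T@np.linalg.inv(K)@np.array([px[0],px[1],1.]); return -R.T@t,d
def onz(p,px,z):
    c,d=ray(p,px); return (c+d*(z-c[2])/d[2]).round(1)
def proj(p,X):
    K=np.array([[p["fx"],0,p["cx"]],[0,p["fy"],p["cy"]],[0,0,1.]])
    return cv2.projectPoints(np.array(X,float).reshape(-1,3),np.array(p["rvec"],float),np.array(p["tvec"],float),K,None)[0].reshape(-1,2)
def tri(a,pa,b,pb):
    c1,d1=ray(a,pa);c2,d2=ray(b,pb)
    s=np.linalg.lstsq(np.c_[d1,-d2],c2-c1,rcond=None)[0]
    x,y=c1+d1*s[0],c2+d2*s[1]; return ((x+y)/2).round(1),np.linalg.norm(x-y).round(1)
def save(p,n,crop=None,s=1):
    im=p["image"][:,:,::-1]
    if crop: x0,y0,x1,y1=crop; im=im[y0:y1,x0:x1]
    cv2.imwrite("pics/"+n,cv2.resize(im,None,fx=s,fy=s,interpolation=cv2.INTER_CUBIC))
E
python3 - <<'E'
from h import *
ps={n:read_camera(n) for n in("scene","top")}
im=np.vstack([ps[n]["image"] for n in ps])[:,:,::-1]
cv2.imwrite("pics/a.png",np.ascontiguousarray(im[:, :]) if 0 else cv2.resize(np.hstack([ps[n]["image"][:,:,::-1] for n in ps]),(800,300)))
save(ps["scene"],"s0.png",None,1.5);save(ps["top"],"t0.png",None,1.5)
for k,p in ps.items():
    c,_=ray(p,(0,0)); print(k,c.round(),p["fx"])
    for n in "brass_collar_mid white_gear_mid green_gear_mid blue_gear_mid steel_collar_mid kit_tray white_place green_place base_centre spindle_tip spindle_foot base_handle protector_mid".split():
        r=search_frame(n,p); print(k,n,[(np.round(q["at"]).tolist(),round(q["confidence"],2)) for q in r[:4]])
E
```

```text
scene [169. 614. 886.] 420.57833648034085
scene brass_collar_mid [([312.0, 194.0], 0.72), ([264.0, 150.0], 0.21)]
scene white_gear_mid [([296.0, 169.0], 0.79), ([274.0, 226.0], 0.21)]
scene green_gear_mid [([333.0, 198.0], 0.57)]
scene blue_gear_mid [([341.0, 183.0], 0.64), ([292.0, 241.0], 0.31)]
scene steel_collar_mid [([319.0, 174.0], 0.47)]
scene kit_tray [([315.0, 183.0], 0.87)]
scene white_place [([289.0, 241.0], 0.75), ([316.0, 183.0], 0.74), ([314.0, 242.0], 0.66)]
scene green_place [([276.0, 222.0], 0.9), ([297.0, 267.0], 0.65)]
scene base_centre [([316.0, 241.0], 0.75)]
scene spindle_tip [([316.0, 241.0], 0.79), ([340.0, 183.0], 0.34)]
scene spindle_foot [([313.0, 240.0], 0.58)]
scene base_handle [([315.0, 239.0], 0.56)]
scene protector_mid [([200.0, 311.0], 0.94), ([288.0, 279.0], 0.63), ([310.0, 220.0], 0.58)]
top [410. -32. 983.] 363.80658873590016
top brass_collar_mid [([330.0, 229.0], 0.85)]
top white_gear_mid [([352.0, 200.0], 0.91)]
top green_gear_mid [([332.0, 256.0], 0.93)]
top blue_gear_mid [([360.0, 257.0], 0.95)]
top steel_collar_mid [([358.0, 227.0], 0.55)]
top kit_tray [([338.0, 224.0], 0.77), ([244.0, 206.0], 0.3)]
top white_place [([269.0, 243.0], 0.64)]
top green_place [([272.0, 181.0], 0.95)]
top base_centre [([272.0, 264.0], 0.8)]
top spindle_tip [([273.0, 262.0], 0.68), ([361.0, 148.0], 0.64)]
top spindle_foot [([274.0, 262.0], 0.65), ([339.0, 222.0], 0.56)]
top base_handle [([272.0, 261.0], 0.93)]
top protector_mid [([142.0, 217.0], 0.82), ([255.0, 261.0], 0.54), ([212.0, 264.0], 0.43)]
```

View pics/s0.png

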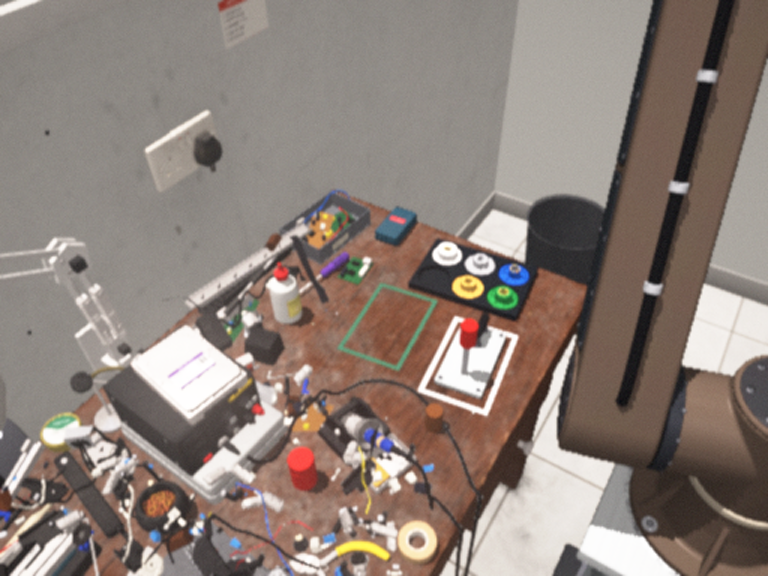

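View pics/t0.png

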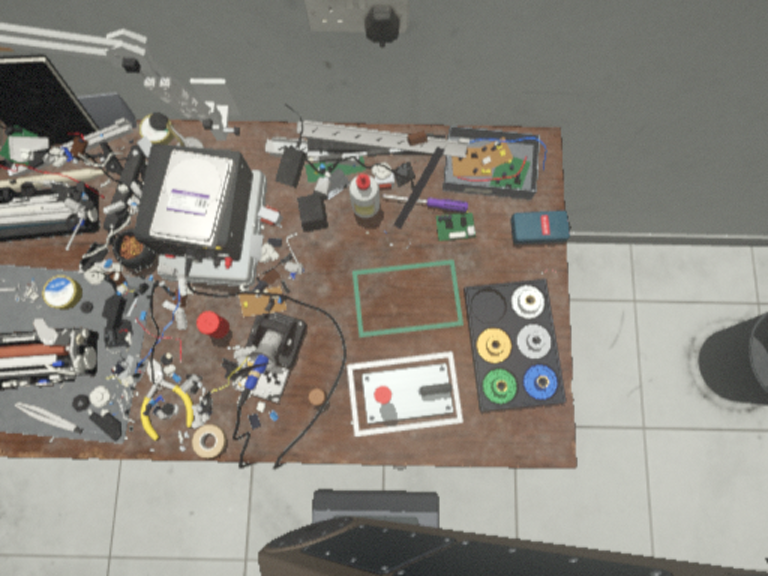

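The red sleeve candidates, in the scene picture, are the one on the spindle (310,220), a larger loose one (200,311), and a brown one (288,279). The one on the spindle is smaller and red, so it is the one meant. All three gears are present, and the empty pocket is at top (326,202).

Run:
```python
from h import *
p=read_camera("top"); save(p,"t1.png",(215,165,385,305),4.5)
q=read_camera("scene")
R=lambda n,p,i=0:cut_out(n,p)[i]
for n,z in [("brass_collar_mid",28),("white_gear_mid",28),("green_gear_mid",28),("blue_gear_mid",28),("steel_collar_mid",28),("kit_tray",16),("green_place",0),("white_place",0)]:
    for r in cut_out(n,p)[:2]:
        m=r["region"].astype(np.uint8); ys,xs=np.nonzero(m); b=cv2.minAreaRect(np.c_[xs,ys].astype(np.float32))
        print(n,round(r["confidence"],2),m.sum(),"rect ctr",onz(p,b[0],z),"corners",[onz(p,c,z)[:2].tolist() for c in cv2.boxPoints(b)] if 'g_' not in n and 'place' in n or 'tray' in n else onz(p,(xs.mean(),ys.mean()),z))
for a in cut_out("protector_mid",p)[:3]:
    print("prot top",a["at"],a["region"].sum(),onz(p,a["at"],120))
for a in cut_out("protector_mid",q)[:3]: print("prot scene",a["at"],a["region"].sum())
```

```text
brass_collar_mid 0.94 408 rect ctr [ 516.6 -215.3   28. ] corners [ 516.9 -215.    28. ]
white_gear_mid 0.77 375 rect ctr [ 595.4 -276.9   28. ] corners [ 596.4 -276.1   28. ]
green_gear_mid 0.74 380 rect ctr [ 448. -223.   28.] corners [ 446.9 -223.3   28. ]
blue_gear_mid 0.6 397 rect ctr [ 454.5 -293.2   28. ] corners [ 455.4 -293.2   28. ]
steel_collar_mid 0.65 388 rect ctr [ 528.5 -285.3   28. ] corners [ 526.7 -285.    28. ]
kit_tray 0.97 2887 rect ctr [ 520.5 -254.2   16. ] corners [[623.6, -163.3], [648.1, -321.1], [421.6, -341.2], [399.2, -190.6]]
kit_tray 0.61 829 rect ctr [ 741.4 -308.2   16. ] corners [[772.6, -253.3], [774.9, -365.5], [710.6, -362.5], [708.4, -251.7]]
green_place 0.61 605 rect ctr [604.2 -63.3   0. ] corners [[655.9, 40.2], [681.8, -151.4], [553.6, -164.6], [529.0, 22.2]]
white_place 0.78 581 rect ctr [432.3 -61.7   0. ] corners [[482.3, 41.5], [508.7, -148.1], [383.4, -162.6], [358.3, 22.1]]
prot top [141.9, 215.4] 260 [533.6 249.3 120. ]
prot top [251.7, 263.1] 119 [426.6 -15.8 120. ]
prot top [206.5, 265.5] 114 [419.1  89.2 120. ]
prot scene [199.7, 310.2] 434
prot scene [289.6, 281.1] 187
prot scene [312.5, 220.1] 199
```

View pics/t1.png

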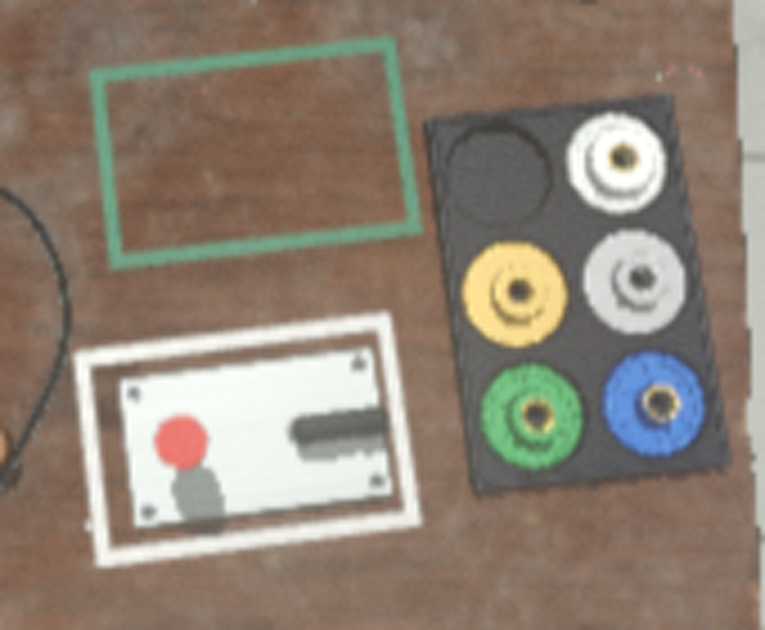

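The crop shows the red cap on the spindle at crop (182,442), the empty pocket at crop (498,175), and the white, brass, steel, green and blue parts. Next I work out the poses.

Run:
```python
from h import *
p=read_camera("top"); q=read_camera("scene")
C=lambda x,y:(x/4.5+215-.4,y/4.5+165-.4)
def rect(n,pts,z):
    P=np.array([onz(p,C(*c),z)[:2] for c in pts]); print(n,P.mean(0).round(1),"long yaw",[np.degrees(np.arctan2(*(P[i]-P[j])[::-1])).round(1) for i,j in((0,1),(3,2),(0,3),(1,2))])
rect("plate",[(120,380),(372,350),(392,492),(135,526)],14)
rect("white",[(75,353),(389,313),(422,524),(100,566)],0)
rect("green",[(91,70),(393,38),(422,234),(113,270)],0)
rect("tray",[(427,120),(670,95),(730,467),(477,494)],16)
print("prot",onz(p,C(182,442),138))
for n,c in dict(empty=(498,175,16),white=(622,158,30),steel=(642,279,30),brass=(520,291,30),green=(537,414,30),blue=(661,403,30)).items(): print(n,onz(p,C(*c[:2]),c[2]))
s=env.state(); print(s["eef_pos"],s["tcp_rot"],s["opening"])
print("tri prot",tri(p,cut_out("protector_mid",p)[1]["at"],q,(312.5,220.1)))
w=read_camera("wrist"); print(ray(w,(256,192)),w["fx"])
```

```text
plate [433.6 -65. ] long yaw [np.float64(97.9), np.float64(98.5), np.float64(7.6), np.float64(8.0)]
white [433.1 -60.7] long yaw [np.float64(98.4), np.float64(98.3), np.float64(8.8), np.float64(8.7)]
green [605.3 -63.3] long yaw [np.float64(97.4), np.float64(97.8), np.float64(8.0), np.float64(7.9)]
tray [ 522.7 -253.6] long yaw [np.float64(97.2), np.float64(97.0), np.float64(7.0), np.float64(6.8)]
prot [427.  -23.8 138. ]
empty [ 590.8 -208.9   16. ]
white [ 599.9 -280.1   30. ]
steel [ 528.1 -289.4   30. ]
brass [ 519.6 -218.    30. ]
green [ 449.  -226.3   30. ]
blue [ 456.6 -297.9   30. ]
[ 235.2060561  -579.04479467  404.75057998] [-3.14157880e+00  1.88009855e-05  3.85771605e-01] 1.0023863990051671
tri prot (array([428.3, 162.6, 344. ]), np.float64(146.7))
(array([ 311.8674033 , -548.02041749,  383.90871931]), array([-0.27001143, -0.10356447, -0.95729125])) 318.4886467605063
```

Request:
move_arm(
  commands=[
    [[0.337,0.974,0],0.872,1],
    [[0.337,0.974,0],0.872,1],
    [[0.337,0.974,0],0.872,1],
    [[0.337,0.974,0],0.872,1],
    [[0.337,0.974,0],0.872,1],
    [[0.337,0.974,0],0.872,1],
    [[0.337,0.974,0],0.872,1],
    [[0.337,0.974,0],0.872,1],
    [[0.337,0.974,0],0.872,1],
    [[0.337,0.974,0],0.872,1],
    [[0.337,0.974,0],0.872,1],
    [[0.337,0.974,0],0.872,1],
    [[0.337,0.974,0],0.872,1],
    [[0.337,0.974,0],0.872,1],
    [[0.337,0.974,0],0.872,1],
    [[0.337,0.974,0],0.872,1],
    [[0.337,0.974,0],0.872,1],
    [[0.337,0.974,0],0.872,1],
    [[0.337,0.974,0],0.872,1],
    [[0,0,0],0,1],
  ],
)

```text
t: 3.87
eef_pos: [428.1, -20.5, 404.9]
tcp_rot: [3.141, -0.0, 1.719]
ft_force: [0.2, 0.1, -0.3]
opening: 0.999
grip_force: 0.0
```

Run:
```python
from h import *
s=env.state(); print(s["t"],s["eef_pos"].round(1) if hasattr(s["eef_pos"],'round') else s["eef_pos"],s["tcp_rot"][2])
w=read_camera("wrist"); save(w,"w1.png",None,1.5)
for n in ("protector_mid","base_centre","base_handle","kit_tray"):
  for r in cut_out(n,w)[:3]: print(n,r["confidence"],r["at"],r["region"].sum(),onz(w,r["at"],120))
```

```text
3.8667 [428.1 -20.5 404.9] 1.7186407607936787
protector_mid 0.82 [256.1, 198.1] 1149 [428.3 -23.9 120. ]
protector_mid 0.76 [271.4, 66.1] 705 [424.3  84.1 120. ]
base_centre 0.37 [252.3, 199.4] 1188 [425.1 -25.5 120. ]
base_handle 0.59 [273.2, 204.9] 7057 [444.  -27.9 120. ]
kit_tray 0.77 [317.1, 332.9] 3164 [ 509.4 -155.1  120. ]
kit_tray 0.67 [216.6, 172.3] 2794 [391.7  -6.  120. ]
```

View pics/w1.png

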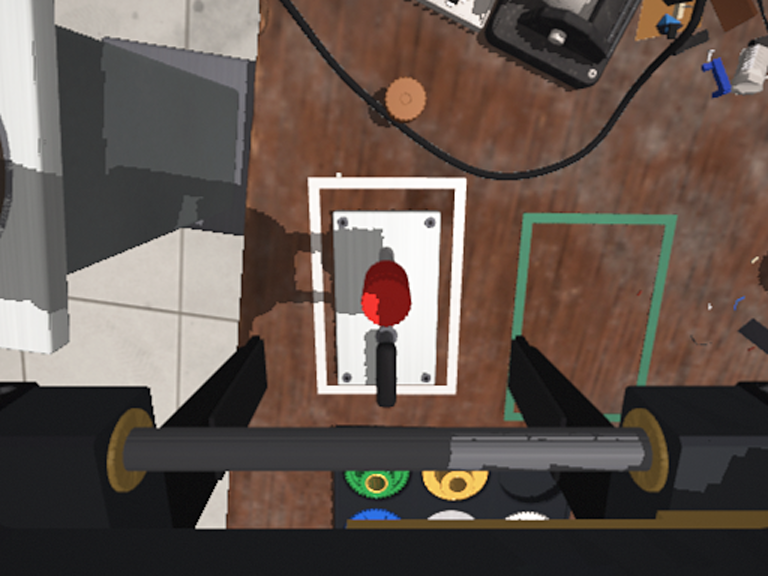

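Run:
```python
from h import *
w=read_camera("wrist")
D=lambda x,y,z:onz(w,(x/1.5-.2,y/1.5-.2),z)[:2]
print("prot",D(386,302,138))
P=[D(*c,14) for c in((333,212),(439,212),(437,385),(336,385))];print("plate",P,np.mean(P,0),[np.degrees(np.arctan2(*(a-b)[::-1])) for a,b in((P[0],P[3]),(P[1],P[2]))])
print("handle",D(386,338,53),D(386,404,53))
m=np.uint8(cut_out("protector_mid",w)[0]["region"]);im=w["image"].astype(int)
red=np.uint8((im[...,0]>90)&(im[...,1]<60));ys,xs=np.nonzero(m);print(xs.min(),xs.max(),ys.min(),ys.max())
for z in(94,138):
  print(z,[proj(w,[428+14*np.cos(a),-24+14*np.sin(a),z])[0].round(1).tolist() for a in(0,1.57,3.14,4.71)])
```

```text
prot [427.4 -24.8]
plate [array([382.3,   0.9]), array([463.4,  12.2]), array([ 486.9, -134.6]), array([ 400.7, -146.6])] [433.325 -67.025] [np.float64(97.11067328023117), np.float64(99.09484353448266)]
handle [435.1 -81.1] [ 442.8 -136.2]
243 275 169 212
94 [[272.6, 187.6], [260.1, 171.3], [243.3, 183.6], [255.9, 199.5]]
138 [[275.0, 202.5], [260.5, 183.8], [240.9, 198.0], [255.6, 216.2]]
```

Request:
move_arm(
  commands=[
    [[0,-0.05,-0.8],0,1],
    [[0,-0.03,-0.8],0,1],
    [[0,0,-0.8],0,1],
    [[0,0,-0.7],0,1],
    [[0,0,-0.57],0,1],
    [[0,0,0],0,0],
    [[0,0,0],0,-1],
    [[0,0,0],0,-1],
    [[0,0,0],0,-1],
    [[0,0,0],0,-1],
    [[0,0,0],0,-1],
    [[0,0,0],0,-1],
  ],
)

```text
t: 5.22
eef_pos: [427.3, -26.3, 295.2]
tcp_rot: [3.141, 0.0, 1.711]
ft_force: [-1.0, -0.3, -0.0]
opening: 0.566
grip_force: 0.0
```

Request:
move_arm(
  commands=[
    [[0,0,0],0,-1],
    [[0,0,0],0,-1],
    [[0,0,0],0,-1],
    [[0,0,0],0,-1],
    [[0,0,0],0,-1],
    [[0,0,0],0,-1],
    [[0,0,0],0,-1],
    [[0,0,0],0,-1],
  ],
)

```text
t: 5.88
eef_pos: [427.3, -26.3, 294.7]
tcp_rot: [3.142, -0.0, 1.711]
ft_force: [0.5, 0.7, 1.7]
opening: 0.289
grip_force: 30.0
```

Request:
move_arm(
  commands=[
    [[0,0,0.5],0,-1],
    [[0,0,0.9],0,-1],
    [[0,0,0.9],0,-1],
    [[0,0,0.1],0,-1],
    [[0.54,-0.61,0],0,-1],
    [[0.54,-0.61,0],0,-1],
    [[0.54,-0.61,0],0,-1],
    [[0.54,-0.61,0],0,-1],
    [[0.54,-0.61,0],0,-1],
    [[0.54,-0.61,0],0,-1],
    [[0.54,-0.61,0],0,-1],
    [[0.54,-0.61,0],0,-1],
    [[0.54,-0.61,0],0,-1],
    [[0.54,-0.61,0],0,-1],
    [[0,0,0],0,-1],
    [[0,0,0],0,-1],
  ],
)

```text
t: 7.22
eef_pos: [589.4, -209.8, 365.3]
tcp_rot: [-3.14, -0.001, 1.71]
ft_force: [-0.8, 0.0, -0.4]
opening: 0.287
grip_force: 30.0
```

Run:
```python
from h import *
w=read_camera("wrist"); save(w,"w2.png",None,1.5)
for n in ("protector_mid","brass_collar_mid","white_gear_mid","steel_collar_mid","green_gear_mid","kit_tray"):
  for r in cut_out(n,w)[:1]: print(n,r["confidence"],r["at"],onz(w,r["at"],26))
p=read_camera("top");
for n in ("brass_collar_mid","white_gear_mid","steel_collar_mid","green_gear_mid","blue_gear_mid","kit_tray"):
  for r in cut_out(n,p)[:1]: print(n,r["confidence"],r["at"],onz(p,r["at"],26))
```

```text
protector_mid 0.68 [255.4, 252.4] [ 598.9 -293.4   26. ]
brass_collar_mid 0.72 [193.3, 169.6] [ 523.1 -209.3   26. ]
steel_collar_mid 0.97 [196.7, 233.9] [ 532.6 -280.2   26. ]
green_gear_mid 0.78 [124.7, 171.3] [ 453.6 -220.9   26. ]
kit_tray 0.75 [216.8, 187.2] [ 548.8 -224.6   26. ]
steel_collar_mid 0.32 [264.6, 264.0] [426.8 -47.5  26. ]
blue_gear_mid 0.48 [310.7, 194.1] [ 613.8 -168.3   26. ]
kit_tray 0.64 [313.6, 197.3] [ 605.2 -176.    26. ]
```

View pics/w2.png

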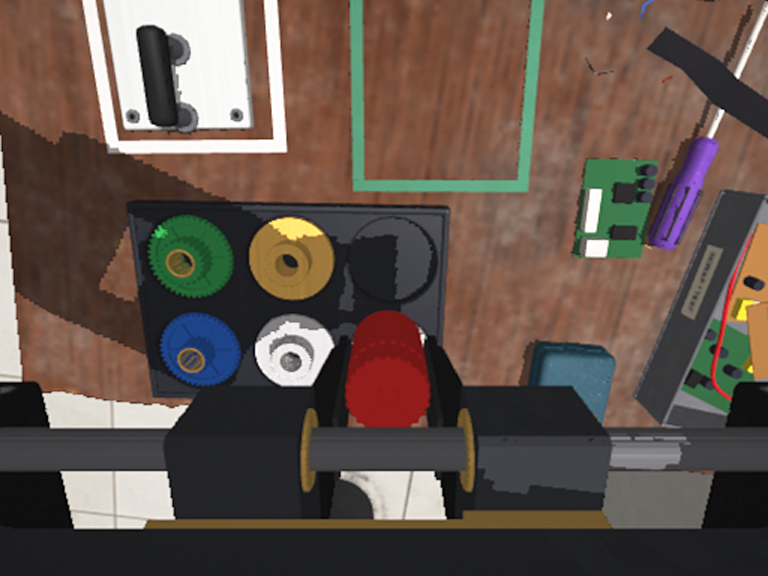

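```bash
cat >> h.py <<'E'
def D(w,x,y,z,s=1.5,x0=0,y0=0): return onz(w,(x/s-.2+x0,y/s-.2+y0),z)[:2]
E
python3 - <<'E'
from h import *
w=read_camera("wrist")
for n,c in dict(empty=(393,258,16),brass=(290,262,30),green=(181,263,30),blue=(192,359,30),steel=(291,361,30)).items(): print(n,D(w,*c))
P=[D(w,*c,16) for c in((131,204),(448,209),(155,394))]; print(P)
print("pin tray",np.mean([P[1],P[2]],0))
E
```

```text
empty [ 593.7 -204. ]
brass [ 524.2 -213.4]
green [ 450.9 -224.4]
blue [ 460.  -295.2]
steel [ 531.  -286.8]
[array([ 410.7, -191.7]), array([ 626.2, -164.6]), array([ 427.1, -336.4])]
pin tray [ 526.65 -250.5 ]
```

Request:
move_arm(
  commands=[
    [[0,0,-0.7],0,-1],
    [[0,0,-0.9],0,-1],
    [[0,0,-0.9],0,-1],
    [[0,0,-0.9],0,-1],
    [[0,0,-0.9],0,-1],
    [[0,0,-0.6],0,-1],
    [[0,0,-0.33],0,-1],
    [[0,0,0],0,-1],
    [[0,0,0],0,-1],
  ],
)

```text
t: 8.72
eef_pos: [589.5, -209.4, 210.1]
tcp_rot: [3.141, 0.0, 1.711]
ft_force: [-0.8, 0.1, 0.6]
opening: 0.289
grip_force: 30.0
```

Request:
move_arm(
  commands=[
    [[0,0,-0.08],0,-1],
    [[0,0,0],0,-0.1],
    [[0,0,0],0,0.0],
    [[0,0,0],0,0.0],
    [[0,0,0],0,0.0],
    [[0,0,0],0,0.0],
    [[0,0,0.3],0,0.0],
    [[0,0,0.8],0,0.0],
    [[0,0,0.9],0,0.0],
    [[-0.5,0,0.9],0,0.05],
    [[-0.9,0,0.9],0,0.05],
    [[-0.7,0,0.5],0,0.05],
    [[0,0,0],0,0.05],
    [[0,0,0],0,0.05],
  ],
)

```text
t: 9.88
eef_pos: [525.8, -209.3, 338.1]
tcp_rot: [3.139, 0.002, 1.71]
ft_force: [-0.7, -0.4, -0.4]
opening: 0.52
grip_force: 0.0
```

Run:
```python
from h import *
w=read_camera("wrist"); save(w,"w3.png",None,1.5)
```

```text
(no output)
```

View pics/w3.png

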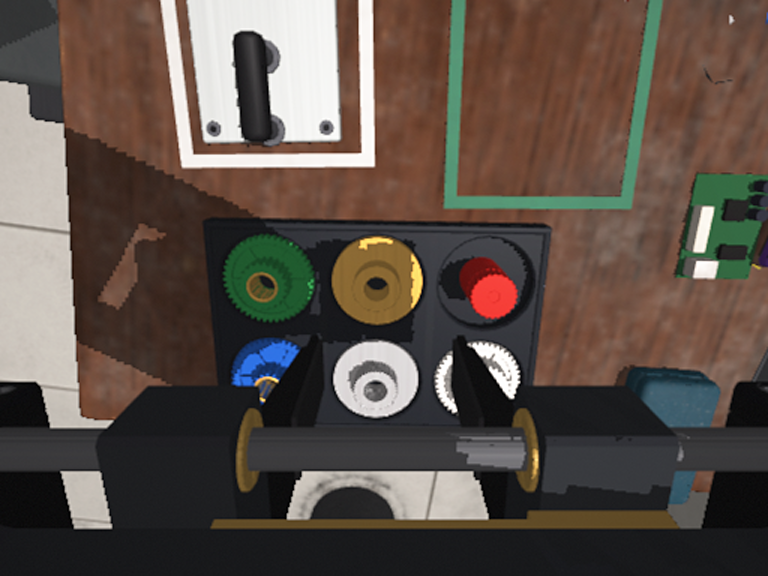

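The protector stands upright in the former empty pocket (top at (493,297)). The brass bore is at (377,283).

Run:
```python
from h import *
w=read_camera("wrist")
for n,c in dict(prot=(493,297,50),brass=(377,284,30),green=(262,287,30),steel=(376,389,30)).items(): print(n,D(w,*c))
print(env.state()["eef_pos"])
```

```text
prot [ 589.6 -204.6]
brass [ 521.7 -212.1]
green [ 450.8 -224.1]
steel [ 530.9 -284.7]
[ 526.73100323 -209.3338032   336.28441393]
```

Request:
move_arm(
  commands=[
    [[-0.15,-0.09,-0.6],0,0.1],
    [[0,0,-0.9],0,0.1],
    [[0,0,-0.9],0,0.1],
    [[0,0,-0.8],0,0.1],
    [[0,0,-0.6],0,0.1],
    [[0,0,-0.43],0,0.1],
    [[0,0,0],0,0.1],
    [[0,0,0],0,-1],
    [[0,0,0],0,-1],
    [[0,0,0],0,-1],
    [[0,0,0],0,-1],
    [[0,0,0],0,-1],
    [[0,0,0],0,-1],
    [[0,0,0],0,-1],
  ],
)

```text
t: 11.15
eef_pos: [521.6, -212.0, 209.4]
tcp_rot: [-3.141, -0.0, 1.711]
ft_force: [-2.5, -1.4, -2.2]
opening: 0.308
grip_force: 30.0
```

Request:
move_arm(
  commands=[
    [[0,0,0.2],0,-1],
    [[0,0,0.5],0,-1],
    [[0,0,0.9],0,-1],
    [[0,0,0.9],0,-1],
    [[0,0,0.9],0,-1],
    [[0,0,0.9],0,-1],
    [[0,0,0.7],0,-1],
    [[-0.314,0.623,0],0,-1],
    [[-0.314,0.623,0],0,-1],
    [[-0.314,0.623,0],0,-1],
    [[-0.314,0.623,0],0,-1],
    [[-0.314,0.623,0],0,-1],
    [[-0.314,0.623,0],0,-1],
    [[-0.314,0.623,0],0,-1],
    [[-0.314,0.623,0],0,-1],
    [[-0.314,0.623,0],0,-1],
    [[-0.314,0.623,0],0,-1],
    [[0,0,0],0,-1],
    [[0,0,0],0,-1],
  ],
)

```text
t: 12.73
eef_pos: [427.4, -24.4, 360.1]
tcp_rot: [3.14, 0.0, 1.713]
ft_force: [0.1, -0.5, -1.0]
opening: 0.306
grip_force: 30.0
```

Run:
```python
from h import *
w=read_camera("wrist"); save(w,"w4.png",None,1.5)
print(env.state()["eef_pos"])
for n in("spindle_tip","spindle_foot","base_centre"): print([(r["at"],r["confidence"]) for r in search_frame(n,w)][:2])
```

```text
[427.80920253 -25.02043521 360.04568814]
[([256.7, 169.0], 0.95)]
[([260.0, 168.6], 0.89), ([259.7, 123.8], 0.38)]
[([256.1, 167.4], 0.61)]
```

View pics/w4.png

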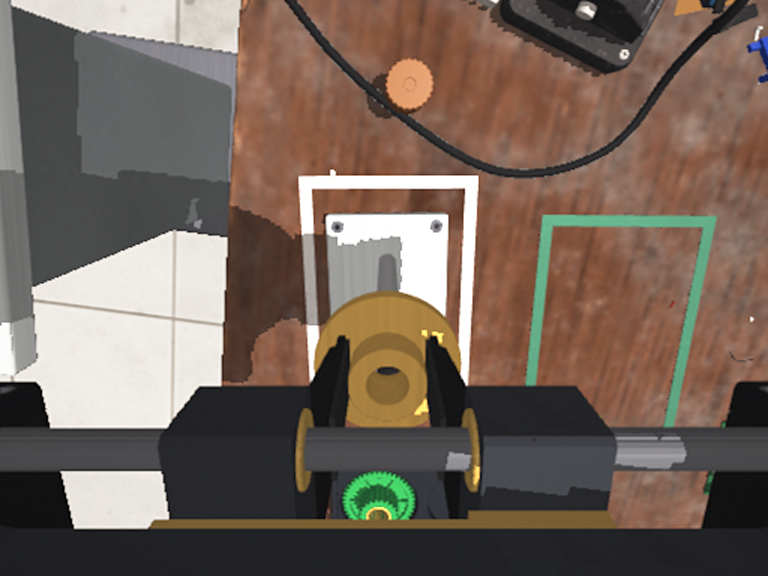

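Run:
```python
from h import *
w=read_camera("wrist"); im=w["image"]
print("pred spindle",(proj(w,[[427.5,-25,z] for z in(14,40,60,80,126)])*1.5).round())
a,b=D(w,327,214,14),D(w,449,214,14); print(a,b,np.linalg.norm(a-b),(a+b)/2)
d=np.array([np.cos(np.radians(98)),np.sin(np.radians(98))]); print("spindle from edge",(a+b)/2-33*d)
print("bore",D(w,387,384,180),D(w,388,371,180))
save(w,"w4b.png",(210,130,310,260),5)
```

```text
pred spindle [[385. 265.]
 [384. 274.]
 [384. 283.]
 [384. 293.]
 [384. 322.]]
[383.7   4.8] [465.6  16.3] 82.70344611925192 [424.65  10.55]
spindle from edge [429.24271233 -22.12884627]
bore [429.3 -28.5] [428.9 -23.2]
```

View pics/w4b.png

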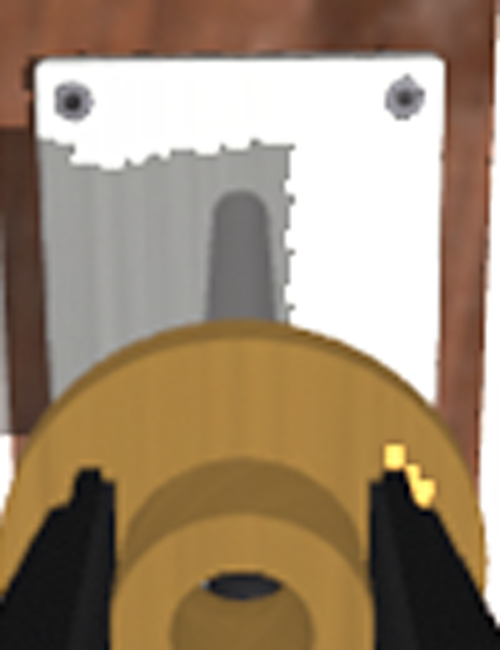

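Request:
move_arm(
  commands=[
    [[0.02,0.12,-0.4],0,-1],
    [[0,0,-0.5],0,-1],
    [[0,0,-0.2],0,-1],
    [[0,0,-0.1],0,-1],
    [[0,0,-0.1],0,-1],
    [[0,0,-0.1],0,-1],
    [[0,0,0],0,-1],
  ],
)

```text
t: 13.57
eef_pos: [428.2, -21.6, 317.3]
tcp_rot: [-3.141, -0.0, 1.711]
ft_force: [0.1, 2.9, -2.8]
opening: 0.308
grip_force: 30.0
```

Run:
```python
from h import *
w=read_camera("wrist"); s=env.state(); print(s["eef_pos"],s["ft_force"],s["moment"])
save(w,"w5.png",(160,130,360,290),4)
```

```text
[428.17229009 -21.53544629 317.45910364] [-1.20873638  2.5196354  -2.73253498] [0.50833051 0.03312783 0.02042208]
```

View pics/w5.png

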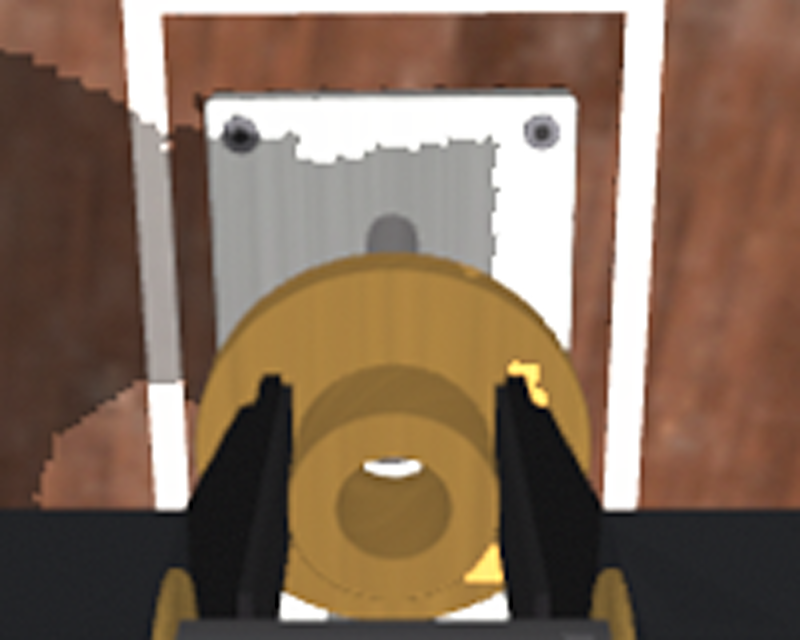

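Request:
move_arm(
  commands=[
    [[0,0.05,-0.2],0,-1],
    [[0,0,-0.2],0,-1],
    [[0,0,-0.2],0,-1],
    [[0,0,-0.2],0,-1],
    [[0,0,0],0,-1],
  ],
)

```text
t: 14.03
eef_pos: [428.1, -20.0, 292.3]
tcp_rot: [-3.14, -0.001, 1.711]
ft_force: [-0.4, -0.6, -1.8]
opening: 0.308
grip_force: 30.0
```

Request:
move_arm(
  commands=[
    [[0,0,-0.5],0,-1],
    [[0,0,-0.5],0,-1],
    [[0,0,-0.3],0,-1],
    [[0,0,0],0,-1],
    [[0,0,0],0,0.0],
    [[0,0,0],0,0.1],
    [[0,0,0],0,0.1],
    [[0,0,0],0,0.1],
    [[0,0,0],0,0.1],
    [[0,0,0],0,0.1],
  ],
)

```text
t: 14.87
eef_pos: [428.2, -20.0, 254.8]
tcp_rot: [3.141, 0.0, 1.711]
ft_force: [1.1, -0.1, -0.1]
opening: 0.544
grip_force: 0.0
```

Request:
move_arm(
  commands=[
    [[0,0,0.5],0,0.26],
    [[0,0,0.9],0,0.26],
    [[0,0,0.9],0,0.26],
    [[0,0,0.6],0,0.26],
    [[0.483,-0.778,0],0,0.26],
    [[0.483,-0.778,0],0,0.26],
    [[0.483,-0.778,0],0,0.26],
    [[0.483,-0.778,0],0,0.26],
    [[0.483,-0.778,0],0,0.26],
    [[0.483,-0.778,0],0,0.26],
    [[0.483,-0.778,0],0,0.26],
    [[0.483,-0.778,0],0,0.26],
    [[0.483,-0.778,0],0,0.26],
    [[0.483,-0.778,0],0,0.26],
    [[0.483,-0.778,0],0,0.26],
    [[0.483,-0.778,0],0,0.26],
    [[0,0,0],0,0.26],
    [[0,0,0],0,0.26],
  ],
)

```text
t: 16.37
eef_pos: [602.1, -300.9, 340.8]
tcp_rot: [-3.141, -0.001, 1.71]
ft_force: [-1.5, 0.1, -0.4]
opening: 0.629
grip_force: 0.0
```

```bash
cat >> h.py <<'E'
HSV=dict(white=None)
def bores(w,names):
    for n in names:
        for r in search_frame(n,w)[:1]:
            print(n,round(r["confidence"],2),np.round(r["at"],1),onz(w,r["at"],28))
E
python3 - <<'E'
from h import *
w=read_camera("wrist"); save(w,"w6.png",None,1.5); print(env.state()["eef_pos"])
bores(w,["white_gear_mid","steel_collar_mid","green_gear_mid","blue_gear_mid"])
t=read_camera("top"); bores(t,["brass_collar_mid","base_centre"])
cv2.imwrite("pics/w6.png",np.vstack([cv2.resize(w["image"][130:384,:,::-1],None,fx=1.5,fy=1.5),cv2.resize(t["image"][200:310,205:375,::-1],(768,216))[:, :]]))
E
```

```text
[ 601.81926975 -300.03897899  340.94507923]
white_gear_mid 0.73 [259.2 154.5] [ 599.9 -270.9   28. ]
steel_collar_mid 0.78 [188.1 154.9] [ 534.8 -280.4   28. ]
green_gear_mid 0.8 [101.7  78.2] [ 455.7 -224.    28. ]
blue_gear_mid 0.64 [109.6 153.8] [ 462.9 -289.5   28. ]
```

View pics/w6.png

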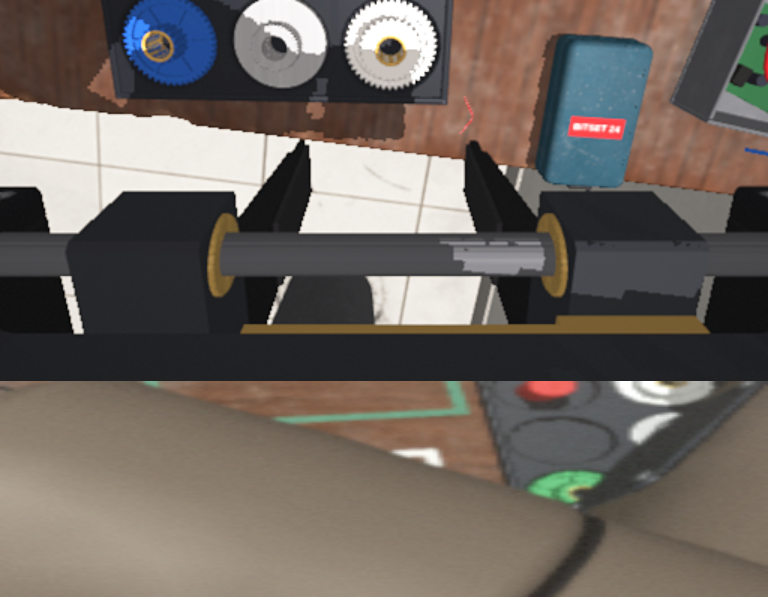

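Run:
```python
from h import *
w=read_camera("wrist")
for n,c in dict(white=(390,240,30),steel=(279,239,30),blue=(157,239,30)).items(): print(n,D(w,*c))
```

```text
white [ 601.2 -274.4]
steel [ 533.3 -283.4]
blue [ 458.9 -294. ]
```

Request:
move_arm(
  commands=[
    [[-0.02,0.4,-0.5],0,0.26],
    [[0,0.35,-0.9],0,0.26],
    [[0,0,-0.9],0,0.26],
    [[0,0,-0.9],0,0.26],
    [[0,0,-0.7],0,0.26],
    [[0,0,-0.5],0,0.26],
    [[0,0,0],0,0.26],
    [[0,0,0],0,-1],
    [[0,0,0],0,-1],
    [[0,0,0],0,-1],
    [[0,0,0],0,-1],
    [[0,0,0],0,-1],
    [[0,0,0],0,-1],
    [[0,0,0],0,-1],
  ],
)

```text
t: 17.98
eef_pos: [601.5, -277.6, 209.9]
tcp_rot: [3.141, 0.0, 1.711]
ft_force: [-1.2, 0.6, 4.6]
opening: 0.408
grip_force: 30.0
```

Request:
move_arm(
  commands=[
    [[0,0,0.2],0,-1],
    [[0,0,0.5],0,-1],
    [[0,0,0.9],0,-1],
    [[0,0,0.9],0,-1],
    [[0,0,0.9],0,-1],
    [[0,0,0.9],0,-1],
    [[0,0,0.7],0,-1],
    [[-0.482,0.593,0],0,-1],
    [[-0.482,0.593,0],0,-1],
    [[-0.482,0.593,0],0,-1],
    [[-0.482,0.593,0],0,-1],
    [[-0.482,0.593,0],0,-1],
    [[-0.482,0.593,0],0,-1],
    [[-0.482,0.593,0],0,-1],
    [[-0.482,0.593,0],0,-1],
    [[-0.482,0.593,0],0,-1],
    [[-0.482,0.593,0],0,-1],
    [[-0.482,0.593,0],0,-1],
    [[-0.482,0.593,0],0,-1],
    [[0,0,0],0,-1],
  ],
)

```text
t: 19.65
eef_pos: [425.6, -61.9, 359.7]
tcp_rot: [-3.14, -0.001, 1.713]
ft_force: [1.1, 0.1, 0.1]
opening: 0.409
grip_force: 30.0
```

```bash
cat >> h.py <<'E'
def plate(w):
    "top edge corners of the bright plate: mask by low saturation, brightness"
    pass
E
python3 - <<'E'
from h import *
w=read_camera("wrist"); save(w,"w7.png",None,1.5); print(env.state()["eef_pos"],env.state()["opening"])
for n in("spindle_tip","brass_collar_mid","white_gear_mid","base_centre","base_handle"):
  for r in cut_out(n,w)[:2]:
    ys,xs=np.nonzero(r["region"]); print(n,round(r["confidence"],2),r["at"],[xs.min(),xs.max(),ys.min(),ys.max()])
E
```

```text
[427.00937853 -63.03998625 359.96348273] 0.41027392079337555
spindle_tip 0.91 [267.8, 165.3] [np.int64(223), np.int64(309), np.int64(106), np.int64(245)]
brass_collar_mid 0.66 [265.9, 136.5] [np.int64(238), np.int64(296), np.int64(112), np.int64(171)]
white_gear_mid 0.78 [256.5, 231.8] [np.int64(209), np.int64(306), np.int64(189), np.int64(282)]
base_centre 0.84 [266.6, 164.2] [np.int64(223), np.int64(308), np.int64(106), np.int64(245)]
base_handle 0.82 [269.1, 165.6] [np.int64(224), np.int64(307), np.int64(106), np.int64(244)]
```

View pics/w7.png

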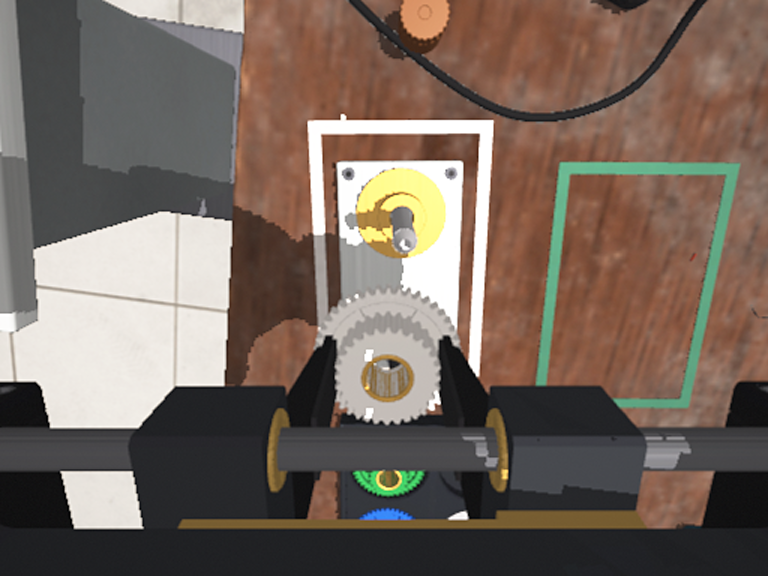

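Brass is seated. The spindle tip shows at (404,243) and the white gear's bore in hand at (387,378).

Run:
```python
from h import *
w=read_camera("wrist")
print("tip",D(w,404,243,126),"foot/top brass",D(w,402,208,38),"bore",D(w,387,378,181), env.state()["eef_pos"])
```

```text
tip [431.5 -24.8] foot/top brass [432.6 -20.2] bore [429.3 -64.5] [428.38088991 -64.61642294 359.3839418 ]
```

Request:
move_arm(
  commands=[
    [[0.03,0.63,0],0,-1],
    [[0.03,0.7,-0.3],0,-1],
    [[0,0,-0.5],0,-1],
    [[0,0,-0.3],0,-1],
    [[0,0,-0.15],0,-1],
    [[0,0,-0.15],0,-1],
    [[0,0,-0.15],0,-1],
    [[0,0,0],0,-1],
    [[0,0,0],0,-1],
  ],
)

```text
t: 20.75
eef_pos: [429.8, -24.3, 312.8]
tcp_rot: [-3.141, -0.0, 1.711]
ft_force: [-2.3, 2.3, -3.3]
opening: 0.409
grip_force: 30.0
```

Request:
move_arm(
  commands=[
    [[-0.03,0.04,-0.2],0,-1],
    [[0,0,-0.4],0,-1],
    [[0,0,-0.5],0,-1],
    [[0,0,-0.5],0,-1],
    [[0,0,-0.5],0,-1],
    [[0,0,0],0,-1],
    [[0,0,0],0,-1],
  ],
)

```text
t: 21.33
eef_pos: [429.0, -23.1, 249.7]
tcp_rot: [-3.141, -0.0, 1.711]
ft_force: [-0.7, 0.1, 0.3]
opening: 0.409
grip_force: 30.0
```

Request:
move_arm(
  commands=[
    [[0,0,0],0,0.26],
    [[0,0,0],0,0.26],
    [[0,0,0],0,0.26],
    [[0,0,0],0,0.26],
    [[0,0,0],0,0.26],
    [[0,0,0.5],0,0.26],
    [[0,0,0.9],0,0.26],
    [[0,0,0.9],0,0.26],
    [[0,0,0.9],0,0.26],
    [[0,0,0.5],0,0.26],
    [[0.08,-0.84,0],0,0.26],
    [[0.08,-0.84,0],0,0.26],
    [[0.08,-0.84,0],0,0.26],
    [[0.08,-0.84,0],0,0.26],
    [[0.08,-0.84,0],0,0.26],
    [[0.08,-0.84,0],0,0.26],
    [[0.08,-0.84,0],0,0.26],
    [[0.08,-0.84,0],0,0.26],
    [[0.08,-0.84,0],0,0.1],
    [[0,0,0],0,0.1],
  ],
)

```text
t: 23.0
eef_pos: [450.7, -253.1, 361.0]
tcp_rot: [3.141, 0.002, 1.709]
ft_force: [-0.5, -0.4, 0.4]
opening: 0.565
grip_force: 0.0
```

```bash
cat >> h.py <<'E'
def wheel(w,n,z=14):
    for r in cut_out(n,w)[:1]:
        c=max(cv2.findContours(np.uint8(r["region"]),0,1)[0],key=cv2.contourArea); e=cv2.fitEllipse(cv2.convexHull(c))
        print(n,round(r["confidence"],2),np.round(e[0],1),np.round(e[1],1),onz(w,e[0],z)[:2])
E
python3 - <<'E'
from h import *
w=read_camera("wrist"); print(env.state()["eef_pos"],env.state()["opening"])
for n in("green_gear_mid","blue_gear_mid","steel_collar_mid"): wheel(w,n)
im=w["image"]; c=im[60:300,:]; save(w,"w8.png",(100,60,420,290),2.4)
E
```

```text
[ 450.35816628 -251.31999487  360.8237386 ] 0.558003801124532
green_gear_mid 0.86 [259.4 148. ] [56.1 58.2] [ 449.4 -223. ]
blue_gear_mid 0.63 [258.3 212.9] [50.5 53. ] [ 458.2 -293.6]
steel_collar_mid 0.62 [323.3 213.9] [51.2 56.2] [ 528.7 -284.9]
```

Request:
move_arm(
  commands=[
    [[-0.02,0.4,-0.6],0,0.1],
    [[0,0.42,-0.9],0,0.1],
    [[0,0,-0.9],0,0.1],
    [[0,0,-0.9],0,0.1],
    [[0,0,-0.8],0,0.1],
    [[0,0,-0.6],0,0.1],
    [[0,0,-0.37],0,0.1],
    [[0,0,0],0,0.1],
    [[0,0,0],0,-1],
    [[0,0,0],0,-1],
    [[0,0,0],0,-1],
    [[0,0,0],0,-1],
    [[0,0,0],0,-1],
    [[0,0,0],0,-1],
  ],
)

```text
t: 24.37
eef_pos: [450.0, -225.1, 209.7]
tcp_rot: [3.14, 0.001, 1.711]
ft_force: [0.4, 1.9, 7.5]
opening: 0.323
grip_force: 30.0
```

Request:
move_arm(
  commands=[
    [[0,0,0.2],0,-1],
    [[0,0,0.5],0,-1],
    [[0,0,0.9],0,-1],
    [[0,0,0.9],0,-1],
    [[0,0,0.9],0,-1],
    [[0,0,0.9],0,-1],
    [[0,0,0.7],0,-1],
    [[-0.078,0.597,0],0,-1],
    [[-0.078,0.597,0],0,-1],
    [[-0.078,0.597,0],0,-1],
    [[-0.078,0.597,0],0,-1],
    [[-0.078,0.597,0],0,-1],
    [[-0.078,0.597,0],0,-1],
    [[-0.078,0.597,0],0,-1],
    [[-0.078,0.597,0],0,-1],
    [[-0.078,0.597,0],0,-1],
    [[0,0,0],0,-1],
    [[0,0,0],0,-1],
  ],
)

```text
t: 25.87
eef_pos: [428.6, -63.6, 359.4]
tcp_rot: [3.141, 0.0, 1.713]
ft_force: [-0.3, -0.0, -0.7]
opening: 0.326
grip_force: 30.0
```

Run:
```python
from h import *
w=read_camera("wrist"); print(env.state()["eef_pos"],env.state()["opening"])
for n in("white_gear_mid","green_gear_mid","base_centre","brass_collar_mid"):
  wheel(w,n,45)
save(w,"w9.png",(170,60,350,290),2.6)
```

```text
[428.83051759 -64.089375   359.29814113] 0.3302224289658993
white_gear_mid 0.6 [264.  143.1] [62.8 63.7] [429.6 -22.9]
green_gear_mid 0.73 [257.  232.2] [90.7 98.5] [ 435.9 -112. ]
base_centre 0.77 [263.5 153.1] [ 97.4 145.6] [430.5 -32.2]
```

View pics/w9.png

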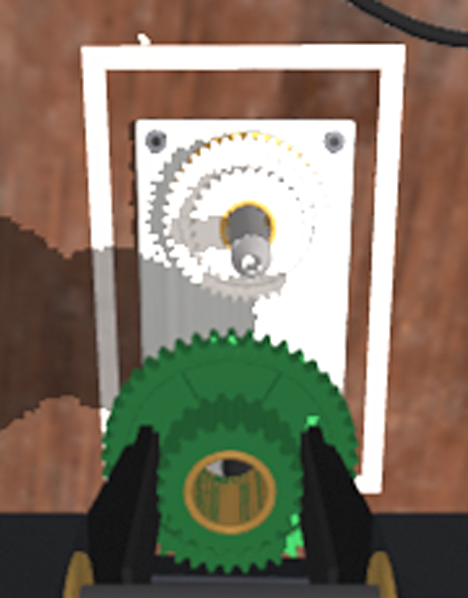

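White sits on the brass collar. The spindle tip is at crop (251,262) and the green gear's bore at crop (230,491).

Run:
```python
from h import *
w=read_camera("wrist")
print("tip",D(w,251,262,126,2.6,170,60),"bore",D(w,230,491,181,2.6,170,60), env.state()["eef_pos"])
```

```text
tip [429.8 -24.1] bore [429.6 -62.2] [428.85961012 -64.55849171 358.84926588]
```

Request:
move_arm(
  commands=[
    [[0.01,0.65,0],0,-1],
    [[0.01,0.66,-0.3],0,-1],
    [[0,0,-0.5],0,-1],
    [[0,0,-0.3],0,-1],
    [[0,0,-0.15],0,-1],
    [[0,0,-0.15],0,-1],
    [[0,0,-0.15],0,-1],
    [[0,0,0],0,-1],
    [[0,0,0],0,-1],
  ],
)

```text
t: 26.92
eef_pos: [429.5, -24.9, 312.4]
tcp_rot: [3.141, -0.0, 1.711]
ft_force: [-0.3, 0.2, -0.3]
opening: 0.325
grip_force: 30.0
```

Request:
move_arm(
  commands=[
    [[0,0,-0.4],0,-1],
    [[0,0,-0.5],0,-1],
    [[0,0,-0.47],0,-1],
    [[0,0,0],0,-1],
    [[0,0,0],0,-1],
    [[0,0,0],0,0.1],
    [[0,0,0],0,0.1],
    [[0,0,0],0,0.1],
    [[0,0,0],0,0.1],
    [[0,0,0],0,0.1],
  ],
)

```text
t: 27.75
eef_pos: [429.4, -24.7, 271.6]
tcp_rot: [3.141, 0.0, 1.711]
ft_force: [0.0, 0.2, 0.4]
opening: 0.544
grip_force: 0.0
```

Request:
move_arm(
  commands=[
    [[0,0,0.5],0,0.1],
    [[0,0,0.9],0,0.1],
    [[0,0,0.9],0,0.1],
    [[0,0,0.7],0,0],
    [[0.09,-0.9,0],0,0],
    [[0.09,-0.9,0],0,0],
    [[0.09,-0.9,0],0,0],
    [[0.09,-0.9,0],0,0],
    [[0.09,-0.9,0],0,0],
    [[0.09,-0.9,0],0,0],
    [[0.09,-0.9,0],0,0],
    [[0.09,-0.9,0],0,0],
    [[0.09,-0.9,0],0,0],
    [[0.09,-0.9,0],0,0],
    [[0.09,-0.9,0],0,0],
    [[0,0,0],0,0],
    [[0,0,0],0,0],
  ],
)

```text
t: 29.17
eef_pos: [458.8, -322.5, 360.9]
tcp_rot: [-3.141, -0.0, 1.709]
ft_force: [-0.6, 0.7, -0.0]
opening: 0.5
grip_force: 0.0
```

Run:
```python
from h import *
w=read_camera("wrist"); print(env.state()["eef_pos"],env.state()["opening"])
for n in("blue_gear_mid","steel_collar_mid"): wheel(w,n)
```

```text
[ 458.81169092 -321.58388665  360.99091074] 0.5029023380352885
blue_gear_mid 0.68 [260.  150.6] [54.6 56.1] [ 458.  -294.4]
steel_collar_mid 0.79 [329.1 152.1] [57.4 60.3] [ 528.7 -286.1]
```

Request:
move_arm(
  commands=[
    [[-0.01,0.42,-0.6],0,0],
    [[0,0.42,-0.9],0,0],
    [[0,0,-0.9],0,0],
    [[0,0,-0.9],0,0],
    [[0,0,-0.8],0,0],
    [[0,0,-0.6],0,0],
    [[0,0,-0.37],0,0],
    [[0,0,0],0,0],
    [[0,0,0],0,-1],
    [[0,0,0],0,-1],
    [[0,0,0],0,-1],
    [[0,0,0],0,-1],
    [[0,0,0],0,-1],
    [[0,0,0],0,-1],
    [[0,0,0],0,-1],
  ],
)

```text
t: 30.57
eef_pos: [458.9, -296.5, 210.1]
tcp_rot: [3.141, 0.001, 1.711]
ft_force: [-0.2, 1.4, 7.6]
opening: 0.24
grip_force: 30.0
```

Request:
move_arm(
  commands=[
    [[0,0,0.2],0,-1],
    [[0,0,0.5],0,-1],
    [[0,0,0.9],0,-1],
    [[0,0,0.9],0,-1],
    [[0,0,0.9],0,-1],
    [[0,0,0.9],0,-1],
    [[0,0,0.7],0,-1],
    [[-0.098,0.775,0],0,-1],
    [[-0.098,0.775,0],0,-1],
    [[-0.098,0.775,0],0,-1],
    [[-0.098,0.775,0],0,-1],
    [[-0.098,0.775,0],0,-1],
    [[-0.098,0.775,0],0,-1],
    [[-0.098,0.775,0],0,-1],
    [[-0.098,0.775,0],0,-1],
    [[-0.098,0.775,0],0,-1],
    [[-0.098,0.775,0],0,-1],
    [[0,0,0],0,-1],
    [[0,0,0],0,-1],
  ],
)

```text
t: 32.15
eef_pos: [429.2, -63.2, 359.7]
tcp_rot: [3.141, 0.0, 1.713]
ft_force: [0.2, -0.4, -0.4]
opening: 0.242
grip_force: 30.0
```

Run:
```python
from h import *
w=read_camera("wrist"); print(env.state()["eef_pos"],env.state()["opening"])
wheel(w,"green_gear_mid",70)
save(w,"w10.png",(170,60,350,290),2.6)
```

```text
[429.40255468 -63.87868893 359.58587085] 0.2387166163306301
green_gear_mid 0.86 [263.9 147.1] [67.2 68.7] [429.5 -22.5]
```

View pics/w10.png

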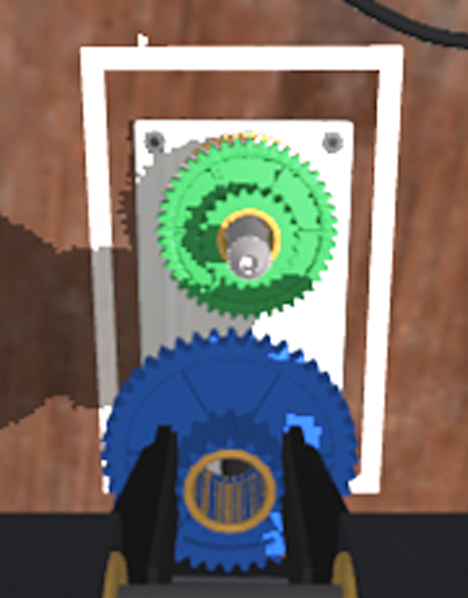

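Green is seated. The tip is at crop (249,264) and the blue gear's bore at (230,491), the same geometry as before.

Request:
move_arm(
  commands=[
    [[0,0.65,0],0,-1],
    [[0,0.65,-0.3],0,-1],
    [[0,0,-0.5],0,-1],
    [[0,0,-0.3],0,-1],
    [[0,0,-0.15],0,-1],
    [[0,0,-0.15],0,-1],
    [[0,0,-0.15],0,-1],
    [[0,0,0],0,-1],
    [[0,0,0],0,-1],
  ],
)

```text
t: 33.0
eef_pos: [429.5, -25.3, 312.8]
tcp_rot: [3.141, 0.0, 1.711]
ft_force: [-0.1, -0.4, -0.4]
opening: 0.239
grip_force: 30.0
```

Request:
move_arm(
  commands=[
    [[0,0,-0.3],0,-1],
    [[0,0,-0.28],0,-1],
    [[0,0,0],0,-1],
    [[0,0,0],0,-1],
    [[0,0,0],0,0],
    [[0,0,0],0,0],
    [[0,0,0],0,0],
    [[0,0,0],0,0],
    [[0,0,0],0,0],
    [[0,0,0],0,0],
  ],
)

```text
t: 33.83
eef_pos: [429.4, -25.0, 295.4]
tcp_rot: [3.141, 0.0, 1.711]
ft_force: [-0.5, 0.6, 0.7]
opening: 0.498
grip_force: 0.0
```

Request:
move_arm(
  commands=[
    [[0,0,0.5],0,0],
    [[0,0,0.9],0,0],
    [[0,0,0.8],0,0],
    [[0.302,-0.873,0],0,0.05],
    [[0.302,-0.873,0],0,0.05],
    [[0.302,-0.873,0],0,0.05],
    [[0.302,-0.873,0],0,0.05],
    [[0.302,-0.873,0],0,0.05],
    [[0.302,-0.873,0],0,0.05],
    [[0.302,-0.873,0],0,0.05],
    [[0.302,-0.873,0],0,0.05],
    [[0.302,-0.873,0],0,0.05],
    [[0.302,-0.873,0],0,0.05],
    [[0.302,-0.873,0],0,0.05],
    [[0,0,0],0,0.05],
    [[0,0,0],0,0.05],
  ],
)

```text
t: 35.17
eef_pos: [529.0, -313.9, 360.6]
tcp_rot: [-3.141, -0.001, 1.71]
ft_force: [-0.5, 0.7, 0.5]
opening: 0.526
grip_force: 0.0
```

Run:
```python
from h import *
w=read_camera("wrist"); print(env.state()["eef_pos"],env.state()["opening"])
wheel(w,"steel_collar_mid")
```

```text
[ 528.78401661 -313.00074668  360.7377186 ] 0.5275240397613359
steel_collar_mid 0.84 [261.5 151.1] [57.1 57.6] [ 529.5 -286. ]
```

Request:
move_arm(
  commands=[
    [[0.02,0.42,-0.6],0,0.05],
    [[0,0.41,-0.9],0,0.05],
    [[0,0,-0.9],0,0.05],
    [[0,0,-0.9],0,0.05],
    [[0,0,-0.8],0,0.05],
    [[0,0,-0.6],0,0.05],
    [[0,0,-0.35],0,0.05],
    [[0,0,0],0,0.05],
    [[0,0,0],0,-1],
    [[0,0,0],0,-1],
    [[0,0,0],0,-1],
    [[0,0,0],0,-1],
    [[0,0,0],0,-1],
    [[0,0,0],0,-1],
    [[0,0,0],0,-1],
  ],
)

```text
t: 36.52
eef_pos: [529.8, -288.2, 210.9]
tcp_rot: [3.14, 0.001, 1.711]
ft_force: [-0.7, 0.8, 8.1]
opening: 0.306
grip_force: 30.0
```

Request:
move_arm(
  commands=[
    [[0,0,0.2],0,-1],
    [[0,0,0.5],0,-1],
    [[0,0,0.9],0,-1],
    [[0,0,0.9],0,-1],
    [[0,0,0.9],0,-1],
    [[0,0,0.9],0,-1],
    [[0,0,0.7],0,-1],
    [[-0.334,0.747,0],0,-1],
    [[-0.334,0.747,0],0,-1],
    [[-0.334,0.747,0],0,-1],
    [[-0.334,0.747,0],0,-1],
    [[-0.334,0.747,0],0,-1],
    [[-0.334,0.747,0],0,-1],
    [[-0.334,0.747,0],0,-1],
    [[-0.334,0.747,0],0,-1],
    [[-0.334,0.747,0],0,-1],
    [[-0.334,0.747,0],0,-1],
    [[0,0,0],0,-1],
    [[0,0,0],0,-1],
  ],
)

```text
t: 38.1
eef_pos: [429.1, -63.4, 360.4]
tcp_rot: [3.141, 0.0, 1.713]
ft_force: [0.2, 0.7, -1.0]
opening: 0.304
grip_force: 30.0
```

Run:
```python
from h import *
w=read_camera("wrist"); print(env.state()["eef_pos"],env.state()["opening"])
wheel(w,"blue_gear_mid",94); wheel(w,"steel_collar_mid",165)
t=read_camera("top")
cv2.imwrite("pics/w11.png",np.hstack([cv2.resize(w["image"][60:290,170:350,::-1],(468,598)),cv2.resize(t["image"][150:350,210:320,::-1],(329,598))]))
```

```text
[429.58633638 -64.02168187 360.30673996] 0.30565883859394866
blue_gear_mid 0.98 [264.6 151. ] [71.4 74.4] [429.5 -22.1]
steel_collar_mid 0.56 [257.5 231.2] [93.3 97.8] [429.2 -58.5]
```

View pics/w11.png

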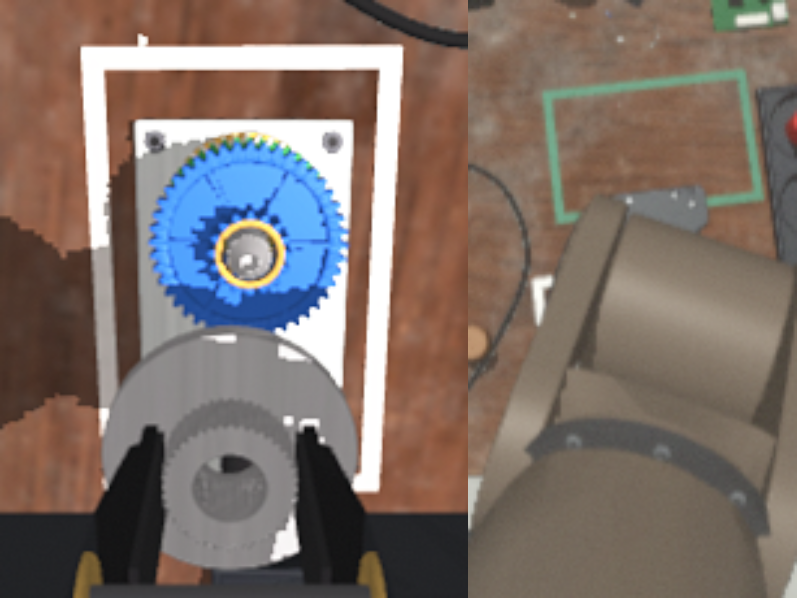

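Blue is seated, the tip is at crop (249,258), and the steel collar's bore is at (230,487). The steel collar goes on next.

Request:
move_arm(
  commands=[
    [[0,0.64,0],0,-1],
    [[0,0.64,-0.3],0,-1],
    [[0,0,-0.45],0,-1],
    [[0,0,-0.2],0,-1],
    [[0,0,-0.15],0,-1],
    [[0,0,-0.15],0,-1],
    [[0,0,-0.1],0,-1],
    [[0,0,0],0,-1],
    [[0,0,0],0,-1],
  ],
)

```text
t: 39.05
eef_pos: [429.6, -26.0, 319.3]
tcp_rot: [3.142, 0.0, 1.711]
ft_force: [-0.6, 0.7, -0.5]
opening: 0.306
grip_force: 30.0
```

Request:
move_arm(
  commands=[
    [[0,0,-0.11],0,-1],
    [[0,0,0],0,-1],
    [[0,0,0],0,-1],
  ],
)

```text
t: 39.3
eef_pos: [429.5, -25.7, 316.0]
tcp_rot: [3.141, 0.0, 1.711]
ft_force: [-0.6, -0.2, -1.8]
opening: 0.304
grip_force: 30.0
```

Request:
move_arm(
  commands=[
    [[0,0,0],0,0.05],
    [[0,0,0],0,0.05],
    [[0,0,0],0,0.05],
    [[0,0,0],0,0.05],
    [[0,0,0],0,0.05],
    [[0,0,0.4],0,0.05],
    [[0,0,0.9],0,0.05],
    [[0,0,0.9],0,0.05],
    [[0.08,-0.83,0.6],0,0.05],
    [[0.08,-0.83,0],0,0.05],
    [[0.08,-0.83,0],0,0.05],
    [[0.08,-0.83,0],0,0.05],
    [[0.08,-0.83,0],0,0.05],
    [[0,0,0],0,0.05],
    [[0,0,0],0,0.05],
  ],
)

```text
t: 40.55
eef_pos: [441.4, -151.0, 399.8]
tcp_rot: [-3.141, -0.0, 1.709]
ft_force: [-0.4, 0.0, -0.5]
opening: 0.525
grip_force: 0.0
```

Run:
```python
from h import *
w=read_camera("wrist"); print(env.state()["eef_pos"])
wheel(w,"steel_collar_mid",118)
im=w["image"].astype(int); hsv=cv2.cvtColor(w["image"],cv2.COLOR_RGB2HSV)
for n in("green_place","white_place","base_centre","base_handle"):
  for r in cut_out(n,w)[:2]:
    ys,xs=np.nonzero(r["region"]); b=cv2.minAreaRect(np.c_[xs,ys].astype(np.float32)); print(n,round(r["confidence"],2),len(xs),np.round(r["at"]),[xs.min(),xs.max(),ys.min(),ys.max()],np.round(b[0]),np.round(b[1]))
# dark bar column search near predicted handle
print("pred handle",proj(w,[[442,-113,53],[446,-140,53],[438,-86,53]]).round())
for y in range(100,250,10):
  g=im[y].sum(1); print(y,"".join("#" if v<110 else ("+" if v>600 else ".") for v in g[200:330:2]))
```

```text
[ 441.27967096 -150.1996972   399.78088465]
steel_collar_mid 0.55 [264.6  31.4] [80.4 88.9] [429.5 -23.6]
green_place 0.97 3512 [462.  96.] [np.int64(350), np.int64(478), np.int64(18), np.int64(188)] [414. 103.] [114. 180.]
green_place 0.35 7176 [262. 110.] [np.int64(222), np.int64(302), np.int64(15), np.int64(166)] [263.  90.] [152.  79.]
white_place 0.72 11386 [325. 222.] [np.int64(251), np.int64(435), np.int64(191), np.int64(284)] [342. 239.] [184.  93.]
white_place 0.68 2964 [311.  97.] [np.int64(203), np.int64(320), np.int64(0), np.int64(168)] [262.  84.] [168. 117.]
base_centre 0.8 6936 [263. 115.] [np.int64(223), np.int64(301), np.int64(17), np.int64(165)] [263.  91.] [149.  77.]
base_handle 0.73 6950 [263. 115.] [np.int64(223), np.int64(301), np.int64(17), np.int64(165)] [263.  91.] [148.  78.]
pred handle [[263. 141.]
 [263. 167.]
 [263. 114.]]
100 .....+++.....++++++++++++++++++++++++++++++++++++++....++++......
110 .....+++......+++++++++++++++++..+++++++++++++++++.....++++......
120 .....++++.....++++++++++....###....#++++++++++++++.....++++......
130 .....++++.....++++++++++.....##....#++++++++++++++.....+++.......
140 ......+++.....++++++++++.....##....#++++++++++++++.....+++.......
150 ......+++.....++...++++......##....#+++++++++...++....++++.......
160 ..........#..................#######..................++++.......
170 .........##......................................................
180 .................................................................
190 .................#...............................................
200 ..........................###....................................
210 ..........................##.....................................
220 .....................................................##..........
230 ...#####.....................#.....................######........
240 ########........................##..............#############....
```

Request:
move_arm(
  commands=[
    [[0,0.65,0],0,0.2],
    [[0,0.6,-0.3],0,0.2],
    [[0,0,-0.8],0,0.2],
    [[0,0,-0.9],0,0.2],
    [[0,0,-0.9],0,0.2],
    [[0,0,-0.9],0,0.2],
    [[0,0,-0.9],0,0.2],
    [[0,0,-0.7],0,0.2],
    [[0,0,-0.4],0,0.2],
    [[0,0,-0.27],0,0.2],
    [[0,0,0],0,0.2],
    [[0,0,0],0,-1],
    [[0,0,0],0,-1],
    [[0,0,0],0,-1],
    [[0,0,0],0,-1],
    [[0,0,0],0,-1],
    [[0,0,0],0,-1],
    [[0,0,0],0,-1],
    [[0,0,0],0,-1],
    [[0,0,0],0,-1],
  ],
)

```text
t: 42.52
eef_pos: [441.5, -112.7, 218.1]
tcp_rot: [3.141, 0.0, 1.711]
ft_force: [-0.4, -0.1, 5.3]
opening: 0.164
grip_force: 30.0
```

Run:
```python
from h import *
s=env.state(); print(s["eef_pos"],s["ft_force"],s["moment"],s["opening"],s["tcp_rot"])
w=read_camera("wrist"); c,_=ray(w,(0,0)); print("cam",c.round())
im=w["image"]; hsv=cv2.cvtColor(im,cv2.COLOR_RGB2HSV)
g=((hsv[...,0]>60)&(hsv[...,0]<90)&(hsv[...,1]>70)); print(g.sum(),[ (np.nonzero(g[r])[0][[0,-1]].tolist() if g[r].any() else None) for r in range(0,230,20)])
t=read_camera("top"); hsv=cv2.cvtColor(t["image"],cv2.COLOR_RGB2HSV)
g=((hsv[...,0]>60)&(hsv[...,0]<90)&(hsv[...,1]>70)); g[:,:230]=0; g[:,315:]=0; g[:165]=0; g[240:]=0; ys,xs=np.nonzero(g); print(len(xs),xs.min(),xs.max(),ys.min(),ys.max())
```

```text
[ 441.46180951 -112.68655451  218.05210643] [-0.35416678 -0.07547593  5.29389013] [ 0.05401849 -0.00796829 -0.04593326] 0.16419825700701646 [3.14126694e+00 1.51047583e-04 1.71117088e+00]
cam [431. -31. 197.]
4035 [None, [454, 511], [450, 463], [447, 460], [444, 456], [440, 453], [437, 449], [434, 446], [431, 442], [427, 439], [424, 435], [421, 432]]
336 235 307 174 223
```

Request:
move_arm(
  commands=[
    [[0.1,0,0],0,-1],
    [[0.2,0.02,0],0,-1],
    [[0.3,0.02,0],0,-1],
    [[0.35,0.02,0],0,-1],
    [[0.35,0,0],0,-1],
    [[0.35,0,0],0,-1],
    [[0.35,0,0],0,-1],
    [[0.35,0,0],0,-1],
    [[0.35,0,0],0,-1],
    [[0.35,0,0],0,-1],
    [[0.35,0,0],0,-1],
    [[0.35,0,0],0,-1],
    [[0.35,0,0],0,-1],
    [[0.35,0,0],0,-1],
    [[0.35,0,0],0,-1],
    [[0.35,0,0],0,-1],
    [[0.3,0,0],0,-1],
    [[0.15,0,0],0,-1],
    [[0.07,0,0],0,-1],
    [[0,0,0],0,-1],
  ],
)

```text
t: 44.28
eef_pos: [611.3, -110.8, 218.1]
tcp_rot: [-3.14, -0.0, 1.712]
ft_force: [-5.0, 1.8, 7.4]
opening: 0.165
grip_force: 30.1
```

```bash
cat >> h.py <<'E'
def show(w,x0,x1,y0,y1,sx=2,sy=4):
    "coarse text map: G green tape, W bright neutral, # dark"
    im=w["image"]; h=cv2.cvtColor(im,cv2.COLOR_RGB2HSV).astype(int)
    for y in range(y0,y1,sy):
        print(y,"".join("G" if 60<h[y,x,0]<90 and h[y,x,1]>70 and h[y,x,2]>50 else "W" if h[y,x,2]>170 and h[y,x,1]<40 else "#" if h[y,x,2]<45 else "s" if h[y,x,1]<40 else "." for x in range(x0,x1,sx)))
E
python3 - <<'E'
from h import *
s=env.state(); print(s["eef_pos"],s["ft_force"],s["tcp_rot"][2])
w=read_camera("wrist"); show(w,100,430,0,260,4,10)
E
```

```text
[ 611.28903666 -110.75731212  218.10268158] [-4.95530454  1.82701172  7.40505565] 1.7123207951084907
0 .........sWWWWWWWWWWWWWWWWWWWWWWWWWWWWWWWWWWWWWWWWWWWWWWWWWWWWWWWWWWWG.............
10 .........WWWWWWWWWWWWWsWWWWWWWWWWWWWWsssWWWWWWWWWWWWWWWWWWWWWWWWWWWWWW.............
20 ........WWWWWWWWWWWWWWWWWWWWWWWWssssssssssssssWWWWWWWWWWWWWWWWWWWWWWWW.............
30 ........WWWWWWWWWWWWWWWWWWWWWWssssssssssssssssssWWWWWWWWWWWWWWWWWWWWWWW............
40 .......sWWWWWWWWWWWWsWWWWWWWWssssssssssssssssssssWWWWWWWWWWWWWWWWWWWWWW............
50 .......sWWWWWWWWWWssWWWWWWWWssssssssWWsssssss.ssssWWWWWWWWWWWWWWWWWWWWW............
60 .......sWWWWWWWWWWssWWWWWWWWssss.sssWWsssssss..sssWWWWWWWWWWWWWWWWWWWWW............
70 ........WWWWWWWWWWssWWWWWWWWWsss.ssssssssssss..ssWWWWWWWWWWWWWWWWWWWWWW............
80 ........WWWWWWWWWWsssWWWWWWWWWss...ssssssss...ssWWWWWWWWWWWWWWWWWWWWWW.............
90 .........WWWWWWWWWWWssWWWWWWWWWsss...ssssss..ssWWWWWWWWWWWWWWWWWWWWWWW.............
100 .........sWWWWWWWWWWssssWWWWWWWWWWWsss...ssWWWWWWWWWWWWWWWWWWWWWWWWWW..............
110 ...........WWWWWWWWWWWWsssWWWWWWWWWWWW
[... 577 characters left out ...]
 .................GGG..ssssssWsWWWWWWWWWWWWWWWWWWWWWWWWWWW.....GGG..................
190 .................GGG...sssssssssssssssssssWWWWWWWWWsWWWWs.....GGG..................
200 .................GGG...ssssssssssssssss#s#sssssssssssssss.....GGG..................
210 .................GGG...ssssssssssssss######ssssssssssssss....GGG...................
220 ..................GG...sssssssssssss########WWWWsssssssss....GGG...................
230 s................#GGG..sssssssssss###########sWssssssssss....GGG...................
240 s.................GGG...ssssssss###############ssssssssss....GG....................
250 ..................GGG...sssssss##################sssssss....GGG....................
```

```bash
cat >> h.py <<'E'
def gaps(w,rows):
    h=cv2.cvtColor(w["image"],cv2.COLOR_RGB2HSV).astype(int)
    n=np.array([np.cos(np.radians(8)),np.sin(np.radians(8))])
    G=(h[...,0]>60)&(h[...,0]<90)&(h[...,1]>70)&(h[...,2]>50); S=(h[...,1]<40)&(h[...,2]>45)
    for r in rows:
        g=np.nonzero(G[r,:430])[0]; L=g[g<256].max(); R=g[g>256].min()
        s=np.nonzero(S[r,L+2:R-2])[0]+L+2
        P=[onz(w,(c,r),z)[:2]@n for c,z in((L+.5,0),(s.min()-.5,14),(s.max()+.5,14),(R-.5,0))]
        print(r,L,s.min(),s.max(),R,np.diff(P).round(1),onz(w,(256,r),0))
E
python3 - <<'E'
from h import *
w=read_camera("wrist"); gaps(w,range(170,255,12))
E
```

```text
170 176 188 327 347 [10.1 82.4 15.2] [605.3 -74.2   0. ]
182 177 188 327 346 [ 9.6 83.3 14.7] [606.4 -82.    0. ]
194 177 189 326 345 [10.3 83.1 14.7] [607.5 -90.    0. ]
206 178 190 325 344 [10.4 82.8 15. ] [608.7 -98.2   0. ]
218 179 191 325 343 [10.5 83.2 14.5] [ 609.9 -106.5    0. ]
230 180 192 324 342 [10.6 82.9 14.6] [ 611.1 -115.1    0. ]
242 181 193 323 341 [10.6 82.6 14.7] [ 612.3 -123.8    0. ]
254 182 194 323 340 [10.7 83.  14.2] [ 613.6 -132.8    0. ]
```

Request:
move_arm(
  commands=[
    [[0.04,0,0],0,-1],
    [[0.035,0,0],0,-1],
    [[0,0,0],0,-1],
    [[0,0,0],0,-1],
    [[0,0,0],0,0.2],
    [[0,0,0],0,0.2],
    [[0,0,0],0,0.2],
    [[0,0,0],0,0.2],
    [[0,0,0],0,0.2],
    [[0,0,0],0,0.2],
    [[0,0,0.4],0,0.2],
    [[0,0,0.8],0,0.2],
    [[0,0,0.9],0,0.2],
    [[0,0,0.9],0,0.2],
    [[0,0,0.9],0,0.2],
    [[0,0,0.9],0,0.2],
    [[0,-0.5,0.9],0,0.2],
    [[0,-0.6,0.3],0,0.2],
    [[0,0,0],0,0.2],
    [[0,0,0],0,0.2],
  ],
)

```text
t: 46.05
eef_pos: [613.4, -144.2, 398.8]
tcp_rot: [3.14, 0.001, 1.71]
ft_force: [-0.0, -0.3, -0.4]
opening: 0.6
grip_force: 0.0
```

```bash
cat >> h.py <<'E'
def vgaps(w,cols):
    h=cv2.cvtColor(w["image"],cv2.COLOR_RGB2HSV).astype(int)
    G=(h[...,0]>60)&(h[...,0]<90)&(h[...,1]>70)&(h[...,2]>50); S=(h[...,1]<40)&(h[...,2]>45)
    d=np.array([np.cos(np.radians(98)),np.sin(np.radians(98))])
    for c in cols:
        print(c,"G",np.nonzero(G[:,c])[0][[0,-1]] if G[:,c].any() else None,"S",np.nonzero(S[:300,c])[0][[0,-1]])
E
python3 - <<'E'
from h import *
s=env.state(); print(s["eef_pos"])
w=read_camera("wrist"); show(w,160,390,0,230,3,5); vgaps(w,(235,245,280,290)); wheel(w,"steel_collar_mid",118)
E
```

```text
[ 613.42115642 -144.2252221   398.81928697]
0 ...............GGGGGGGGGGGGGWWWWWWWWWWWWWGGGGGGGG............................
5 ...............GGGGGGGGGGsWWWWWWWWWWWWWWWWWGGGGGGGGGGG.......................
10 ...............GG.......WWWWWWWWWWWWWWWWWWWWW.......GG.......................
15 ...............GG......WWWWWWWWWWWWWWWWWWWWWWW......GG.......................
20 ...............GGG....WWWWWWWWWWWWWWWWWWWWWWWWW....GGG.......................
25 W..............GGG..sWWWWWWWWWWWsssssWWWWWWWWWW....GGG.......................
30 W..............GGG..sWWWWWWsWWWsssssssWWWWWWWWWW...GGG.......................
35 W..............GGG..sWWWWWsWWWW.sWssssWWWWWWWWWW...GG........................
40 W..............GGG..sWWWWWssWWW.ssssssWWWWWWWWWW...GG........................
45 W...............GG...WWWWWssWWWWsssssWWWWWWWWWWW...GG........................
50 W...............GG...sWWWWsssWWWWWWWWWWWWWWWWWW....GG........................
55 W...............GG...sWWWWWWsssWWWWWWWsWWWWWWWW....GG........................
60 WW..............GG...ssWWWWWWWsssssWWWWWWWWWWWW....GG........................
65 WW
[... 2167 characters left out ...]
ss................sWW.GGG#GGGGG...
200 ###############################....sssssssss.................GGGGGG#####GG...
205 #########sssssss##############.......ssss#sss.................WWWWWGGGGGGG...
210 #######sssssssssssssss#######.........ssss##s................sWWWW.GGGGGG....
215 #######sssssssssssssss#ss####........ssss###.................................
220 ###.ss#sss..ssssss.sss#ss#ss#.........sss#s#.................................
225 ###.ss.#ssssss##ssss.#ssss#ss.........ss##ss.......#.........................
235 G [  0 175] S [  5 299]
245 G [170 175] S [  0 299]
280 G [170 175] S [  0 299]
290 G [  0 175] S [  7 299]
steel_collar_mid 0.95 [261.3  37.5] [80.5 89. ] [600.  -21.7]
```

Run:
```python
from h import *
w=read_camera("wrist"); h=cv2.cvtColor(w["image"],cv2.COLOR_RGB2HSV).astype(int)
d=np.array([np.cos(np.radians(98)),np.sin(np.radians(98))])
for c in (223,227,231,240,280,288):
  print(c,"bot",[(r,h[r,c].tolist()) for r in range(160,172,1)][::1] if c in(240,280) else "", "top",[(r,h[r,c].tolist()) for r in range(5,28,2)] if c<232 else "")
f=lambda c,r,z:(onz(w,(c,r),z)[:2]@d).round(1)
print("rows->s z14",{r:f(240,r,14) for r in(161,162,163,164,165)},"z0",{r:f(240,r,0) for r in(168,169,170)})
print("top z14",{r:f(225,r,14) for r in(20,22,24,26)},"z0",{r:f(225,r,0) for r in(6,7,8,9)})
gaps(w,range(96,160,20))
```

```text
223 bot  top [(5, [75, 109, 136]), (7, [76, 111, 138]), (9, [53, 55, 92]), (11, [10, 147, 99]), (13, [9, 140, 100]), (15, [9, 141, 101]), (17, [9, 145, 100]), (19, [9, 146, 101]), (21, [10, 169, 92]), (23, [40, 3, 239]), (25, [45, 2, 248]), (27, [30, 2, 240])]
227 bot  top [(5, [75, 109, 136]), (7, [75, 110, 137]), (9, [60, 60, 98]), (11, [8, 138, 100]), (13, [9, 138, 100]), (15, [9, 141, 98]), (17, [9, 149, 89]), (19, [8, 15, 185]), (21, [170, 3, 233]), (23, [0, 3, 233]), (25, [173, 4, 232]), (27, [173, 4, 232])]
231 bot  top [(5, [75, 109, 138]), (7, [76, 110, 137]), (9, [59, 58, 97]), (11, [9, 129, 95]), (13, [0, 4, 212]), (15, [0, 2, 234]), (17, [10, 3, 230]), (19, [0, 3, 230]), (21, [0, 4, 231]), (23, [0, 3, 230]), (25, [0, 3, 231]), (27, [0, 3, 231])]
240 bot [(160, [30, 6, 127]), (161, [30, 4, 126]), (162, [30, 4, 127]), (163, [15, 4, 129]), (164, [12, 12, 107]), (165, [7, 49, 67]), (166, [10, 130, 49]), (167, [10, 125, 51]), (168, [9, 118, 52]), (169, [9, 127, 52]), (170, [22, 57, 49]), (171, [73, 92, 64])] top 
280 bot [(160, [30, 2, 248]), (161, [30, 2, 248]), (162, [30, 1,
[... 169 characters left out ...]
 [13, 85, 108]), (171, [70, 82, 133])] top 
288 bot  top 
rows->s z14 {161: np.float64(-217.5), 162: np.float64(-218.6), 163: np.float64(-219.8), 164: np.float64(-221.0), 165: np.float64(-222.1)} z0 {168: np.float64(-228.8), 169: np.float64(-230.1), 170: np.float64(-231.3)}
top z14 {20: np.float64(-71.1), 22: np.float64(-73.0), 24: np.float64(-74.9), 26: np.float64(-76.7)} z0 {6: np.float64(-55.1), 7: np.float64(-56.1), 8: np.float64(-57.0), 9: np.float64(-57.9)}
96 214 223 299 310 [10.5 83.9 13.1] [600.5 -62.6   0. ]
116 214 224 299 309 [11.8 84.3 12.2] [603.6 -84.4   0. ]
136 215 225 298 309 [12.  83.5 13.5] [ 606.7 -107.1    0. ]
156 216 226 298 308 [12.2 83.9 12.6] [ 610.  -130.5    0. ]
```

The base stands squarely inside the green outline, with gaps of about 10–15 mm on every side. The stack is upright and the gripper is clear, so I'm handing in.

```bash
python3 -c "
from cell import env
print(env.job_done())"
```

```text
the job is handed in; nothing more can be done
None
```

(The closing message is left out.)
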